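# Dock the red sample rack in the analyser and start it

## Task

Push the rack of red-capped tubes along the trolley top, endwise between the analyser's two blue guide rails, until it is fully home against the stop at the end of the bay; then press the green start button beside the bay and move clear. The rack must stay flat on the surface the whole way (never lifted or tipped), and it is pushed by its sides, never by the tubes or their caps. Leave the purple rack and everything else where it stands.

Things in the scene. Friction and masses are not known exactly. Their poses are not given: they have to be found in the camera images.
- red_rack: Tube rack to be pushed: a solid block 120 (its x, lengthwise) x 96 (y) mm, 42 mm tall, white with a red upper band, upright faces; loose, 0.3 to 0.6 kg, sliding on the steel top. Too wide for a hand to span. Origin: centre of its underside. It looks the same turned end for end, and either end may go in first. Caps of its tubes reach 64 mm above the surface.
- red_tubes: The 20 red-capped tubes fixed in the red rack (5 x 4 grid, 22 mm pitch, standing from 42 to 64 mm above the surface, caps 16 mm across, the outer caps 7 mm inside the rack's faces). Not to be touched. Same origin and axes as the rack.
- analyser: White bench analyser, fixed, with a rack bay on the trolley top before it. Origin: on the surface, where the centre of the fully home rack's underside lies (rack lengthwise along x). Its x axis points into the bay, the way the rack is pushed in; z is up. The tall body (280 mm high, 400 mm wide) begins at x = +100 mm. The bay floor is the trolley top itself.
- bay_stop (a point): Middle of the bay's stop face, 10 mm above the surface, 60 mm along the analyser's x axis from its origin. Dark steel, upright, 20 mm high. The home rack's leading end touches it; its rear end then stands 120 mm out from the stop, outside the rails.
- bay_mouth (a point): Middle of the bay's mouth, on the surface, at analyser x = -53 mm. Two blue guide rails, 20 mm high, 10 mm thick, 104 mm apart inside (4 mm play each side of the rack), run from the stop out to analyser x = -20 mm, then flare outwards at 0.5 rad to a mouth about 140 mm wide.
- start (a joint): Green start button, in a black housing on the surface beside the bay; value is its downward travel, 0 when up, about 0.006 m fully down, sprung back up, 5 N to press fully. Pressed counts from 0.004 m.
- start_top (a point): Centre of the top face of the green button (30 mm across), about 125 mm to the analyser's +y side of the bay's middle line, press straight down.
- purple_rack: A rack of the same size and shape as the red one, with purple band and caps: leave alone. Origin: centre of its underside.
- specimen_pot: Small jar 52 mm across, 62 mm tall with a yellow lid: leave alone. Origin: centre of its underside.
- tape_roll: Roll of paper tape lying flat, 68 mm across, 22 mm high: leave alone. Origin: centre of its underside.
- steel_bowl: Steel bowl 120 mm across, 45 mm tall: leave alone. Origin: centre of its underside.
- swab_box: Small cardboard box 90 x 50 x 40 mm: leave alone. Origin: centre of its underside.
Mind the look-alikes: they are no part of the job. Several things look just like the red_rack: the one meant starts farthest to the robot's left.

How it is judged:
On the way, in this order (a step that is already met when the one before it is completed fails the run):
1. the red rack is fully home between the rails, against the stop (x of red_rack in the frame of analyser between -0.005 and 0.005 m and y of red_rack in the frame of analyser between -0.008 and 0.008 m and angle between the x axis of red_rack and the x axis of analyser, either way round below 0.07 rad and height (world z) of red_rack below 0.005 m and angle between red_rack's own z axis and vertical below 0.05 rad), for 0.3 s.
2. the green button is pressed (value of joint start above 0.004 m), for 0.05 s.
At the end, for the whole second after the job is handed in: The red rack stands flat and still in the bay, within 5 mm of the stop, within 8 mm of the middle line and 0.07 rad of straight; the button has been pressed and is up again; nothing else has moved by 20 mm (all of step 1 and linear speed of red_rack below 0.01 m/s and value of joint start below 0.002 m and distance of each of purple_rack, specimen_pot, tape_roll, steel_bowl, swab_box from where it was at the start of the episode below 0.02 m); the robot touches nothing.
It fails at once if the red rack is lifted by more than 10 mm or tipped by more than 0.15 rad (height (world z) of red_rack above 0.01 m or angle between red_rack's own z axis and vertical above 0.15 rad).
It fails at once if the robot pushes or holds the red rack's tubes or caps (over 1 N) (contact force between any of the fingers, the arm and red_tubes above 1 N).
It fails at once if the button is pressed while the rack is not home (value of joint start above 0.003 m and not (x of red_rack in the frame of analyser between -0.005 and 0.005 m and y of red_rack in the frame of analyser between -0.008 and 0.008 m and angle between the x axis of red_rack and the x axis of analyser, either way round below 0.07 rad)).
It fails at once if another thing is moved by 20 mm or more (distance of any of purple_rack, specimen_pot, tape_roll, steel_bowl, swab_box from where it was at the start of the episode above 0.02 m).
It also fails if it takes over 67 s, if anything falls off the work surface, if the arm or the gripper's body presses on something with over 40 N, if the wrist force passes 120 N, or if a joint passes its speed limit or range.

## Robot

A 7-joint arm with a two-finger parallel gripper is mounted at the origin on the work surface. World frame = base frame: x ahead of the robot, y to its left, z up, the work surface at z = 0. Lengths are in m, angles in rad, forces in N, time in s.
With the tool pointing down it reaches from about 0.4 to 0.875 m from the base axis. Payload 6.5 kg.
Tool frame: the origin (TCP) lies where the fingers leave the gripper's body, on its centre line; the fingertips stand 64 mm ahead of it and the grasp point (between the pads) lies 45 mm ahead of it; z points along the fingers, y is the line along which they close (so a half turn about z gives the same grasp; the last joint's range is limited). The gripper opens to 88 mm and grips with 3 to 60 N. Pads are 18 mm wide; open, the fingers measure 123 mm over their backs; the gripper's body (75 mm by 187 mm) begins 45 mm behind the grasp point.
Start: joints at [1.212, 0.536, -0.004, 1.538, 0.003, 1.067, -0.071], TCP at [0.188, -0.622, 0.303] pointing down, gripper open.
Joint ranges: [-2.7, 2.7], [-0.37, 2.16], [-1.27, 1.26], [0.24, 2.4], [-1.31, 4.45], [0.19, 1.91], [-2.76, 2.76]. Speed limits (rad/s): [2.39, 2.39, 3.14, 3.14, 3.14, 3.14, 3.14].

## Interface

Orientations are given as a rotation vector (axis times angle).
In Python, from station import r gives the robot as it stands. The module is installed in compiled form; this text tells all that it offers.
- The arm moves only by the tool play_rows, never from a script. Its argument "series" is a list that holds one entry, the list of rows, each a list of 5 numbers: the finger opening in cm, from 0 to 8.81, then the shift along the world's x, y, z in cm, then the turn about the world's z in degrees. A call has 1 to 8 rows; each row is the pose to reach, as a shift and turn from the pose commanded when the call began; what a row does not reach only later rows make up. A row lasts 1/10 s, in which the tool goes at most 50 mm and 8.59 degrees, less where a joint would pass 70% of its speed; a pose out of reach is approached as far as the arm can. A call with a gripper value outside its range is refused whole. The fingers move at their own pace and stop on an object; "grip_force" is the grip in N (left out, the last holds). Time passes only in rows, so rows that repeat a pose let the fingers close. It gives the time, the measured TCP pose, the force, the opening and the grip force at its end, in the units of the state.
- r.sense(): the state, without advancing time (a new reading comes with each control period).
- r.get_image(name): name is "side" or "top"; returns a dict with "color" (400x640x3 uint8, red, green, blue), "vertical_fov" (degrees; the focal length in pixels is half the picture's height over the tangent of half this angle, whatever the lens; pixels are square), "cx", "cy" (the principal point, pixels), "position" and "attitude" of the camera in the world. Camera axes: x right, y up, looking along -z (the intrinsics and any distortion apply to the point x, -y, -z); pixel columns grow to the right and rows downward; lengths in m; the calibration is good to about 2 mm. A picture is of the moment at which its call begins. There is no depth.
- r.hand_in(): hands the job in; it is judged then, once.
The state is a dict: "time": time; "q": joint angles; "joint_vel": joint speeds; "effort": joint torques, N m; "position": TCP position; "ee_rot": TCP orientation; "ft_force": force on the tool from outside, world axes, zero at the start; "moment": the same for the moment, N m; "width": finger opening in m; "grasp_force": force on a finger pad.
Only numpy, scipy, OpenCV 4.12 (cv2) and the standard library are available. Lean on these libraries where they do the work, as an engineer would, in place of code of your own. Each camera call takes 0.05 s, during which the arm holds its last target. There are 200 camera calls.

## Working session

There is one attempt and no reset: what is moved stays moved. The work goes in short steps, Python scripts to look and compute and a tool call to move; the robot and the scene stay as the last step left them, time stands still between calls to the robot, and variables do not carry over. Pictures are saved under pics/ and viewed, at most 10 in all, crops included, and the job is handed in when it is done.

Besides the shell and the picture viewer there is one more tool, called after "Request:" as a command line: name --argument value ..., lists and objects as JSON in quotes. play_rows: Moves the arm, as the interface text tells. Its arguments: {"type":"object","properties":{"series":{"type":"array"},"grip_force":{"type":"number"}},"required":["series"]}

```bash
mkdir -p pics
python3 - <<'E'
from station import r
import cv2
s=r.sense();print({k:(v if not hasattr(v,'round') else v) for k,v in s.items()})
for n in("top","side"):
    d=r.get_image(n);print(n,{k:v for k,v in d.items() if k!='color'})
    cv2.imwrite(f"pics/{n}0.png",d["color"][:,:,::-1])
E
```

```text
{'time': 0.0, 'q': array([ 1.21181161,  0.53713627, -0.00443865,  1.53882193,  0.00260201,
        1.06726834, -0.07118407]), 'joint_vel': array([ 1.85879420e-03, -1.84731720e-05,  1.74476454e-03, -5.54267285e-04,
       -1.08654476e-03,  1.49684662e-04,  1.64762179e-03]), 'effort': array([-4.73018517e-04, -5.70996165e+01,  9.90827680e-01, -2.51610553e+01,
       -5.62149833e-02,  1.80377718e-02,  1.66461077e-04]), 'position': array([ 0.18745837, -0.62188571,  0.3018783 ]), 'ee_rot': array([-3.10639758e+00, -4.58170360e-01,  5.60894982e-04]), 'ft_force': array([-0.60782984, -0.43589752,  0.59180073]), 'moment': array([-0.03449384, -0.02457939,  0.02831455]), 'grasp_force': 0.0, 'width': 0.08882124351748755}
top {'vertical_fov': 44.184776181149026, 'cx': 319.422990580944, 'cy': 210.1808128578438, 'position': array([ 0.28736712, -0.13773582,  1.6372926 ]), 'attitude': array([ 0.11730379, -0.10968069, -1.5490338 ])}
side {'vertical_fov': 42.838057100266184, 'cx': 318.9423588784004, 'cy': 200.4131371100732, 'position': array([-0.10669218,  0.86033595,  1.15131534]), 'attitude': array([ 0.31056733, -1.03435478, -2.42901391])}
```

View pics/top0.png

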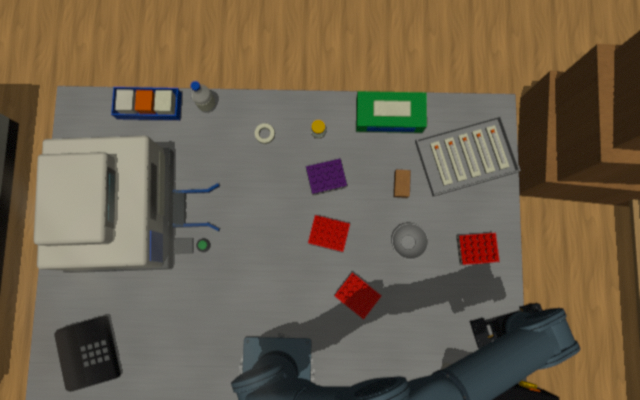

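View pics/side0.png

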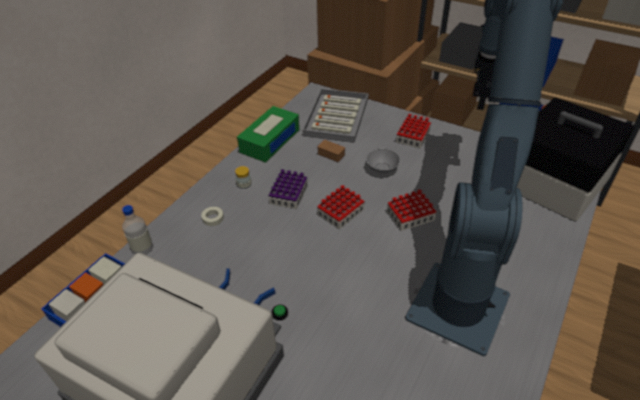

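```bash
cat > h.py <<'E'
import numpy as np, cv2
from scipy.spatial.transform import Rotation as R
def ray(d,uv,z):
    uv=np.atleast_2d(np.asarray(uv,float)); f=d["color"].shape[0]/2/np.tan(np.radians(d["vertical_fov"]/2))
    v=np.c_[(uv[:,0]-d["cx"])/f,-(uv[:,1]-d["cy"])/f,-np.ones(len(uv))]
    w=R.from_rotvec(d["attitude"]).apply(v); p=np.array(d["position"])
    return p+w*((z-p[2])/w[:,2])[:,None]
def proj(d,P):
    f=d["color"].shape[0]/2/np.tan(np.radians(d["vertical_fov"]/2))
    c=R.from_rotvec(d["attitude"]).inv().apply(np.atleast_2d(P)-d["position"])
    return np.c_[d["cx"]+f*c[:,0]/-c[:,2], d["cy"]-f*c[:,1]/-c[:,2]]
def mask(d,lo,hi,s=90,v=40):
    h=cv2.cvtColor(d["color"],cv2.COLOR_RGB2HSV)
    m=((h[...,0]>=lo)&(h[...,0]<=hi)) if lo<=hi else ((h[...,0]>=lo)|(h[...,0]<=hi))
    return (m&(h[...,1]>s)&(h[...,2]>v)).astype(np.uint8)
def blobs(m,amin=25):
    c,_=cv2.findContours(m,cv2.RETR_EXTERNAL,cv2.CHAIN_APPROX_NONE)
    return [k for k in c if cv2.contourArea(k)>amin]
def rect(d,c,z):
    P=ray(d,c[:,0,:],z)[:,:2].astype(np.float32)*1000
    return cv2.minAreaRect(P)
E
python3 - <<'E'
from station import r
from h import *
t=r.get_image("top"); s=r.get_image("side")
np.set_printoptions(precision=4,suppress=True)
for nm,a in(("red",(172,6,150,60)),("purple",(125,160,80,30)),("green",(45,85,100,30)),("blue",(100,120,90,40)),("yellow",(20,32,120,60))):
  for n,d,z in(("top",t,0.042),("side",s,0.05)):
    for c in blobs(mask(d,*a),12 if nm!="red" else 60):
        x,y,w,h=cv2.boundingRect(c); zz={"green":.035,"blue":.02,"yellow":.062}.get(nm,z)
        if nm=="green" and cv2.contourArea(c)>500: continue
        q=rect(d,c,zz);print(nm,n,(x,y,w,h),"ctr",np.round(q[0],1),"size",np.round(q[1],1),"ang",round(q[2],1))
# button height via two views
img=cv2.resize(t["color"][150:330,130:400],None,fx=2.9,fy=2.9,interpolation=cv2.INTER_CUBIC)
cv2.imwrite("pics/crop1.png",img[:,:,::-1])
E
```

```text
red top (335, 273, 46, 46) ctr [ 248.4 -254.3] size [119.2  95.8] ang 53.1
red top (459, 233, 40, 32) ctr [ 405.2 -644.3] size [ 96.3 120.4] ang 5.5
red top (308, 215, 42, 37) ctr [ 446.2 -159.1] size [117.6  95. ] ang 77.0
red side (388, 190, 48, 33) ctr [ 244.9 -244.9] size [124.7 105.7] ang 53.5
red side (318, 186, 46, 35) ctr [ 441.  -150.6] size [128.5 101.8] ang 76.6
red side (398, 114, 32, 27) ctr [ 399.1 -636.7] size [ 91.9 143.7] ang 6.5
purple top (306, 159, 41, 35) ctr [ 635.7 -147.1] size [ 94.3 117.2] ang 14.4
purple side (269, 170, 38, 31) ctr [ 629.5 -139.6] size [ 94.3 133.1] ang 15.3
green top (198, 241, 9, 8) ctr [401.1 252.4] size [22.8 26.3] ang 1.1
green side (273, 305, 13, 12) ctr [391.2 268.6] size [31.8 30.9] ang 81.7
blue top (183, 223, 36, 7) ctr [467.8 263.3] size [116.9  17.2] ang 83.9
blue top (178, 184, 41, 9) ctr [584.2 278. ] size [ 20.  135.1] ang 11.3
blue top (367, 127, 48, 5) ctr [ 805.3 -363.7] size [159.6  13. ] ang 89.6
blue top (111, 87, 71, 33) ctr [883.3 474.1] size [237.6 114.1] ang 89.5
blue top (191, 82, 9, 9) ctr [947.8 309.5] size [28.9 
[... 209 characters left out ...]
e [17. 66.] ang 20.2
blue side (104, 254, 20, 12) ctr [913.6 354.5] size [ 9.6 75.1] ang 89.3
blue side (123, 206, 10, 9) ctr [1031.9  187.4] size [26.6 43.2] ang 57.3
blue side (270, 123, 25, 29) ctr [ 813.2 -381.1] size [185.   33.9] ang 90.0
blue side (520, 104, 22, 7) ctr [   68.6 -1022.3] size [80.3 38.6] ang 17.9
blue side (500, 102, 19, 4) ctr [  148.4 -1001.9] size [68.8 20.7] ang 18.0
blue side (542, 37, 21, 49) ctr [   78.5 -1441.9] size [ 54.6 468.1] ang 8.4
yellow top (520, 381, 18, 8) ctr [ -11.5 -779.4] size [53.2 16.5] ang 75.5
yellow top (311, 120, 14, 14) ctr [ 797.2 -116.1] size [44.6 43.1] ang 1.0
yellow side (235, 166, 14, 12) ctr [ 791.9 -108.9] size [43.2 55.9] ang 46.9
```

View pics/crop1.png

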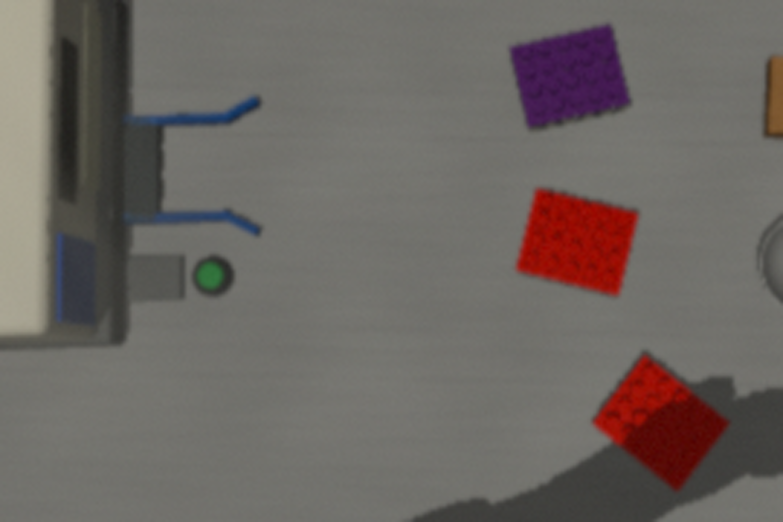

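Run:
```python
from station import r
from h import *
np.set_printoptions(precision=1,suppress=True)
for k in range(1):
  for n in("top","side"):
    d=r.get_image(n); m=mask(d,100,120,90,40)
    for c in blobs(m,12):
        P=ray(d,c[:,0,:],.02)[:,:2]*1000
        q=P.mean(0)
        if not(400<q[0]<640 and 150<q[1]<340): continue
        one=np.zeros_like(m);cv2.drawContours(one,[c],-1,1,-1)
        v,u=np.nonzero(one);P=ray(d,np.c_[u,v],.02)[:,:2]*1000
        print(n,"y range",P[:,1].min(),P[:,1].max(),"x range",P[:,0].min(),P[:,0].max())
        s=P[(P[:,1]>240)]
        if len(s)>5:
            a=np.polyfit(s[:,1],s[:,0],1);print("  x at y=250,300:",np.polyval(a,[250,300]),"slope",a[0]*1000,"e-3 n",len(s))
        f=P[P[:,1]<222]; 
        if len(f)>4:
            a=np.polyfit(f[:,1],f[:,0],1);print("  flare x at 200,220",np.polyval(a,[200,220]))
d=r.get_image("top")
# stop: gray profile along a row mid between rails
px=proj(d,[[.525,.32,.02]])[0];print(px)
v=int(round(px[1]));print(cv2.cvtColor(d["color"],cv2.COLOR_RGB2GRAY)[v-2:v+3,172:200].mean(0))
print(ray(d,[[x,v] for x in range(180,190)],.02)[:,1]*1000)
```

```text
top y range 205.96523899468278 322.38222122468363 x range 454.1082300821483 473.66432437986964
  x at y=250,300: [470.1 467.5] slope -52.917235419393755 e-3 n 58
  flare x at 200,220 [453. 460.]
top y range 213.01663126564597 345.8422720170373 x range 575.9687265858993 605.4807947580632
  x at y=250,300: [584.6 581. ] slope -72.40044933064664 e-3 n 98
  flare x at 200,220 [605.  600.6]
side y range 209.22378092777794 272.5101272739854 x range 442.93278616416404 472.59328905324975
  x at y=250,300: [462.8 468.4] slope 111.1251641549755 e-3 n 64
  flare x at 200,220 [451.5 451.8]
side y range 218.04594077520966 279.00700756267184 x range 569.1569452774463 603.8884130990449
  x at y=250,300: [582.  569.4] slope -252.57835876028477 e-3 n 59
[184.8 207.2]
[ 52.4  60.2  62.8  63.   63.6  62.8  63.2  62.6  62.2  62.8  63.   59.6
  51.4  59.6  87.8 109.  114.6 114.6 114.6 114.8 114.2 113.8 113.8 114.8
 114.6 114.2 113.6 113.6]
[335.9 332.6 329.3 325.9 322.6 319.3 316.  312.6 309.3 306. ]
```

Request:
play_rows --series '[[[6,3,4.7,0,7.5],[6,6,9.4,-1,15],[6,9,14.1,-2,22.5],[6,12,18.8,-4,30],[6,15,23.5,-6,37.5],[6,18,28.2,-8,45],[6,21,33,-10,53],[6,23.8,37.5,-12,60]]]'

```text
time: 1.15
position: [0.395, -0.2961, 0.2042]
ee_rot: [2.457, 1.956, 0.001]
ft_force: [0.2, -0.9, 0.0]
width: 0.0599
grasp_force: 0.0
```

Request:
play_rows --series '[[[6,0,0,0,0],[6,0,0,0,0]]]'

```text
time: 1.35
position: [0.3945, -0.2969, 0.2042]
ee_rot: [-2.46, -1.953, 0.0]
ft_force: [0.7, -0.7, 0.1]
width: 0.0598
grasp_force: 0.0
```

```bash
cat >> h.py <<'E'
def rep(r):
    s=r.sense(); x=R.from_rotvec(s["ee_rot"]).as_matrix()[:,1]
    print("t",round(s["time"],2),"tcp mm",np.round(s["position"]*1000,1),"tool-y deg",round(np.degrees(np.arctan2(x[1],x[0])),1),"F",np.round(s["ft_force"],1),"w",round(s["width"],3),"q",np.round(s["q"],2))
def rack(r):
    d=r.get_image("top")
    for c in blobs(mask(d,172,6,150,60),60):
        q=rect(d,c,.042)
        print("rack",np.round(q[0],1),np.round(q[1],1),"ang",round(q[2],1))
E
python3 - <<'E'
from station import r
from h import *
rep(r);rack(r)
E
```

```text
t 1.35 tcp mm [ 394.5 -296.9  204.2] tool-y deg -13.1 F [ 0.7 -0.7  0.1] w 0.06 q [ 0.82  0.44 -0.33  2.01  0.21  0.73  0.14]
rack [ 266.6 -228.8] [55.6 93.4] ang 53.7
rack [ 406.  -643.9] [ 94.9 120.8] ang 5.7
rack [ 446.2 -159.1] [117.6  95. ] ang 77.0
```

Request:
play_rows --series '[[[6,1.6,2.5,0,0],[6,3.2,5,-2,0],[6,3.2,5,-6,0],[6,3.2,5,-10,0],[6,3.2,5,-12.6,0],[6,3.2,5,-12.6,0]]]'

```text
time: 2.0
position: [0.4238, -0.2486, 0.0761]
ee_rot: [-2.462, -1.945, 0.005]
ft_force: [0.1, 0.4, 0.5]
width: 0.0602
grasp_force: 0.0
```

Request:
play_rows --series '[[[6,0.2,0.8,0,0],[6,0.4,1.6,0,0],[6,0.6,2.6,0,0],[6,0.9,3.9,0,0],[6,1.2,5.2,0,0],[6,1.5,6.5,0,0],[6,1.7,7.3,0,0],[6,1.8,7.7,0,0]]]'

```text
time: 2.8
position: [0.445, -0.1706, 0.0795]
ee_rot: [2.46, 1.95, 0.001]
ft_force: [-1.1, -5.9, 4.0]
width: 0.0604
grasp_force: 3.0
```

Run:
```python
from station import r
from h import *
rep(r);rack(r)
for n in("top","side"):
    d=r.get_image(n); cv2.imwrite(f"pics/{n}1.png",d["color"][:,:,::-1])
```

```text
t 2.8 tcp mm [ 445.  -170.6   79.5] tool-y deg -13.2 F [-1.1 -5.9  4. ] w 0.06 q [ 0.45  0.65 -0.22  2.09  0.33  0.43 -0.25]
rack [ 225.6 -297.3] [ 47.7 104.7] ang 78.1
rack [ 405.9 -644. ] [ 94.9 120.8] ang 5.6
rack [462.2 -88.9] [92.2 95.5] ang 77.5
```

View pics/side1.png

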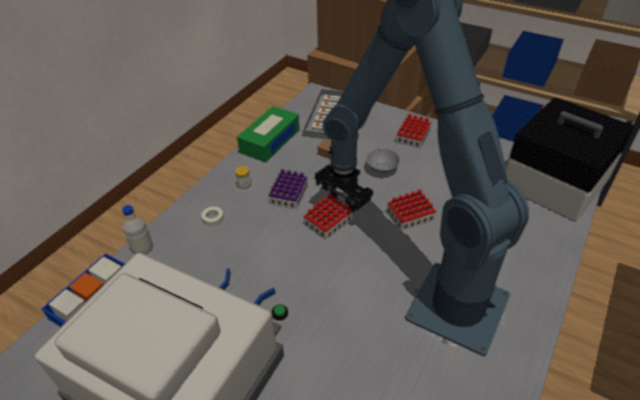

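Request:
play_rows --series '[[[6,0.2,1.0,0,0],[6,0.6,2.6,0,0],[6,1.0,4.4,0,0],[6,1.4,6.4,0,0],[6,1.9,8.6,0,0],[6,2.4,10.6,0,0],[6,2.7,12.0,0,0],[6,2.9,12.8,0,0]]]'

```text
time: 3.75
position: [0.4728, -0.042, 0.0784]
ee_rot: [-2.462, -1.952, 0.002]
ft_force: [-1.4, -5.4, 5.6]
width: 0.0599
grasp_force: 3.0
```

Request:
play_rows --series '[[[6,0,0,0,0],[6,-1,-3,0,0],[6,-2,-5,3,0],[6,-3,-5,8,0],[6,-6,-5,8,0],[6,-10,-2,8,-8],[6,-12,0,8,-16],[6,-12,0,8,-24]]]'

```text
time: 4.55
position: [0.3493, -0.041, 0.1581]
ee_rot: [-2.814, -1.391, 0.004]
ft_force: [0.5, -1.0, 0.6]
width: 0.0601
grasp_force: 0.0
```

Run:
```python
from station import r
from h import *
rep(r);rack(r)
```

```text
t 4.55 tcp mm [349.3 -41.  158.1] tool-y deg -37.4 F [ 0.5 -1.   0.6] w 0.06 q [ 0.17  0.33 -0.21  2.37  0.15  0.45 -0.81]
rack [ 248.7 -254.2] [119.2  95.3] ang 52.5
rack [ 405.9 -644. ] [ 94.9 120.8] ang 5.6
rack [487.7  27.5] [119.1  95.4] ang 76.9
```

Request:
play_rows --series '[[[8,1.5,1.5,0,-8],[8,3,3,0,-16],[8,4.5,4.5,0,-24],[8,5.6,6,0,-32],[8,5.6,6,0,-40],[8,5.6,6,0,-49.4],[8,5.6,6,-4,-49.4],[8,5.6,6,-7.9,-49.4]]]'

```text
time: 5.4
position: [0.4107, 0.0175, 0.079]
ee_rot: [-3.139, -0.096, -0.007]
ft_force: [-1.2, 0.9, -0.1]
width: 0.0801
grasp_force: 0.0
```

Run:
```python
from station import r
from h import *
rep(r);rack(r)
```

```text
t 5.4 tcp mm [410.7  17.5  79. ] tool-y deg -86.5 F [-1.2  0.9 -0.1] w 0.08 q [-0.16  0.58  0.01  2.26 -0.01  0.29 -1.65]
rack [ 248.6 -254.2] [119.2  95.4] ang 52.7
rack [ 405.9 -644. ] [ 94.9 120.8] ang 5.6
rack [495.1  25.9] [119.   80.3] ang 76.9
```

Request:
play_rows --series '[[[8,0.8,0,0,0],[8,1.6,0.1,0,0],[8,2.6,0.2,0,0],[8,3.8,0.3,0,0],[8,5,0.4,0,0],[8,6.2,0.5,0,0],[8,6.8,0.5,0,0],[8,7.1,0.5,0,0]]]'

```text
time: 6.25
position: [0.4804, 0.0228, 0.0799]
ee_rot: [-3.14, -0.094, 0.001]
ft_force: [-7.9, 0.4, 7.4]
width: 0.0803
grasp_force: 4.5
```

Request:
play_rows --series '[[[8,0,0,0,0],[8,-2,0,0,0],[8,-4,0,3,0],[8,-5,-2,8,8],[8,-5,-6,8,16],[8,-5,-9,8,24],[8,-5,-11,8,32],[8,-5,-13,8,40]]]'

```text
time: 7.05
position: [0.4314, -0.1091, 0.1603]
ee_rot: [2.914, 1.167, 0.005]
ft_force: [-0.5, 0.6, -0.5]
width: 0.0799
grasp_force: 0.0
```

Run:
```python
from station import r
from h import *
rep(r);rack(r)
```

```text
t 7.05 tcp mm [ 431.4 -109.1  160.3] tool-y deg -46.3 F [-0.5  0.6 -0.5] w 0.08 q [ 0.29  0.44 -0.17  2.16  0.14  0.55 -0.79]
rack [ 248.6 -254.2] [119.2  95.4] ang 52.7
rack [ 405.9 -644.2] [ 94.9 120.4] ang 5.6
rack [529.7  36.1] [119.5  95.2] ang 78.7
```

Run:
```python
from station import r
from h import *
d=r.get_image("top")
cv2.imwrite("pics/top2.png",cv2.resize(d["color"][150:330,130:400],None,fx=2.9,fy=2.9,interpolation=cv2.INTER_CUBIC)[:,:,::-1])
rack(r)
```

```text
rack [ 248.6 -254.4] [119.1  95.2] ang 53.0
rack [ 405.9 -644. ] [ 94.9 120.8] ang 5.6
rack [529.5  36.1] [119.4  94.7] ang 78.8
```

View pics/top2.png

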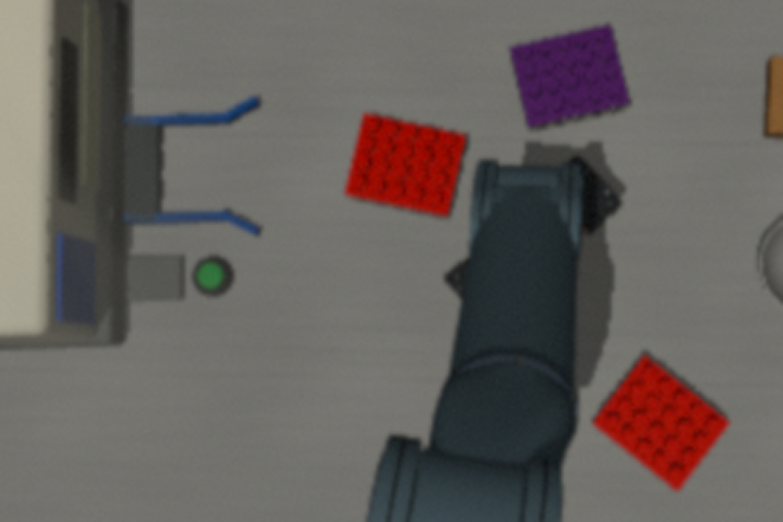

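Request:
play_rows --series '[[[6,0,3,0,-8],[6,0,6,0,-16],[6,0,10,0,-24],[6,1,13,0,-32],[6,1.7,14.7,0,-40.5],[6,1.7,14.7,0,-40.5],[6,1.7,14.7,-4,-40.5],[6,1.7,14.7,-8,-40.5]]]'

```text
time: 8.0
position: [0.4481, 0.0398, 0.0794]
ee_rot: [-3.14, -0.083, -0.007]
ft_force: [0.3, 0.8, -0.2]
width: 0.0597
grasp_force: 0.0
```

Request:
play_rows --series '[[[6,0,0,0,0],[6,0.7,0,0,0],[6,1.4,0,0,0],[6,2,0,0,0],[6,2.5,0,0,0],[6,3,0,0,0],[6,3.3,0,0,0]]]'

```text
time: 8.7
position: [0.4805, 0.0391, 0.0798]
ee_rot: [3.14, 0.078, 0.0]
ft_force: [-3.8, -0.9, 2.7]
width: 0.0602
grasp_force: 1.8
```

Run:
```python
from station import r
from h import *
rep(r);rack(r)
```

```text
t 8.7 tcp mm [480.5  39.1  79.8] tool-y deg -87.1 F [-3.8 -0.9  2.7] w 0.06 q [-0.17  0.64 -0.    2.09  0.    0.41 -1.7 ]
rack [ 248.6 -254.2] [119.2  95.4] ang 52.7
rack [ 405.9 -644.2] [ 94.9 120.4] ang 5.6
rack [559.2   1.1] [73.7 52.6] ang 15.7
```

Request:
play_rows --series '[[[6,-2,0,0,0],[6,-3,0,3,0],[6,-3,0,8,8],[6,-3,-4,8,16],[6,-3,-8,8,24],[6,-3,-11,8,32],[6,-3,-14,8,40],[6,-3,-15,8,48]]]'

```text
time: 9.55
position: [0.451, -0.1139, 0.1598]
ee_rot: [2.833, 1.351, 0.003]
ft_force: [0.6, 0.7, 0.1]
width: 0.0598
grasp_force: 0.0
```

Run:
```python
from station import r
from h import *
rep(r);rack(r)
```

```text
t 9.55 tcp mm [ 451.  -113.9  159.8] tool-y deg -39.0 F [0.6 0.7 0.1] w 0.06 q [ 0.32  0.47 -0.21  2.11  0.18  0.58 -0.69]
rack [ 248.8 -254.3] [119.1  94.9] ang 52.7
rack [ 405.9 -644.2] [ 94.9 120.4] ang 5.6
rack [543.6  40.8] [119.7  95.3] ang 86.9
```

Request:
play_rows --series '[[[6,2,1,0,8],[6,4,2,0,16],[6,6,4,0,24],[6,9.2,6.2,0,32],[6,9.2,6.2,0,42.2],[6,9.2,6.2,0,42.2],[6,9.2,6.2,-4,42.2],[6,9.2,6.2,-8,42.2]]]'

```text
time: 10.4
position: [0.543, -0.049, 0.0795]
ee_rot: [2.165, 2.272, 0.004]
ft_force: [0.4, 0.2, -0.5]
width: 0.0598
grasp_force: 0.0
```

Request:
play_rows --series '[[[6,0,0,0,0],[6,0,1,0,0],[6,-0.1,2.2,0,0],[6,-0.2,3.6,0,0],[6,-0.3,5.2,0,0],[6,-0.4,6.8,0,0],[6,-0.45,8,0,0],[6,-0.5,8.6,0,0]]]'

```text
time: 11.2
position: [0.538, 0.0387, 0.0809]
ee_rot: [2.158, 2.28, 0.002]
ft_force: [1.0, -5.3, 5.2]
width: 0.0599
grasp_force: 2.9
```

Run:
```python
from station import r
from h import *
rep(r);rack(r)
```

```text
t 11.2 tcp mm [538.   38.7  80.9] tool-y deg 3.1 F [ 1.  -5.3  5.2] w 0.06 q [ 0.09  0.72 -0.31  1.93  0.4   0.55 -0.44]
rack [ 248.6 -254.2] [119.2  95.4] ang 52.7
rack [ 405.9 -644.2] [ 94.9 120.4] ang 5.6
rack [532.3 134.7] [94.  62.1] ang 2.6
```

Request:
play_rows --series '[[[6,-0.05,1.2,0,0],[6,-0.15,2.7,0,0],[6,-0.25,4.4,0,0],[6,-0.35,6.2,0,0],[6,-0.45,8.2,0,0],[6,-0.55,10.2,0,0],[6,-0.65,11.9,0,0],[6,-0.7,13,0,0]]]'

```text
time: 12.05
position: [0.5299, 0.1682, 0.0797]
ee_rot: [2.161, 2.28, -0.001]
ft_force: [0.6, -5.6, 5.0]
width: 0.0606
grasp_force: 3.0
```

Run:
```python
from station import r
from h import *
rep(r);rack(r)
```

```text
t 12.05 tcp mm [529.9 168.2  79.7] tool-y deg 3.1 F [ 0.6 -5.6  5. ] w 0.061 q [-0.16  0.74 -0.3   1.89  0.38  0.57 -0.66]
rack [ 248.6 -254.2] [119.2  95.4] ang 52.7
rack [ 405.9 -644.2] [ 94.9 120.4] ang 5.6
rack [513.3 274.9] [74.5 42.5] ang 3.3
```

Request:
play_rows --series '[[[6,0,0.6,0,0],[6,-0.1,1.2,0,0],[6,-0.1,1.6,0,0],[6,-0.1,1.9,0,0],[6,-0.1,2.1,0,0]]]'

```text
time: 12.6
position: [0.529, 0.1879, 0.0793]
ee_rot: [2.162, 2.28, -0.001]
ft_force: [-0.7, -5.5, 3.8]
width: 0.0597
grasp_force: 2.5
```

Request:
play_rows --series '[[[6,0,0.1,0,0],[6,0,0.2,0,0],[6,0,0.3,0,0]]]'

```text
time: 12.9
position: [0.529, 0.1913, 0.0793]
ee_rot: [-2.161, -2.28, 0.0]
ft_force: [0.5, -2.8, 1.9]
width: 0.0598
grasp_force: 1.8
```

Request:
play_rows --series '[[[6,0,0.1,0,0],[6,0,0.2,0,0],[6,0,0.3,0,0]]]'

```text
time: 13.2
position: [0.5291, 0.1924, 0.0793]
ee_rot: [2.161, 2.278, -0.005]
ft_force: [-0.6, -11.0, 7.1]
width: 0.06
grasp_force: 5.4
```

Request:
play_rows --series '[[[6,0,0.1,0,0],[6,0,0.2,0,0]]]'

```text
time: 13.4
position: [0.5291, 0.1925, 0.0792]
ee_rot: [2.161, 2.276, -0.009]
ft_force: [-1.5, -15.6, 9.8]
width: 0.0602
grasp_force: 7.5
```

Request:
play_rows --series '[[[6,0,-1,0,0],[6,0,-4,0,0],[6,0,-7,3,0],[6,0,-9,8,0],[6,-4,-11,12,0],[3,-8,-11,12,0],[0,-8,-11,12,0],[0,-8,-11,12,0]]]'

```text
time: 14.2
position: [0.4487, 0.0872, 0.1998]
ee_rot: [2.159, 2.282, 0.003]
ft_force: [0.7, -0.7, 0.9]
width: 0.0384
grasp_force: 0.0
```

Run:
```python
from station import r
from h import *
rep(r);rack(r)
o=[]
for n in("top","side"):
    d=r.get_image(n); cv2.imwrite(f"pics/{n}3.png",cv2.resize(d["color"][130:330,130:430] if n=="top" else d["color"][200:350,180:405],None,fx=2.6 if n=="top" else 3.5,fy=2.6 if n=="top" else 3.5)[:,:,::-1])
    for c in blobs(mask(d,45,85,100,30),12):
        if cv2.contourArea(c)>500: continue
        m=cv2.moments(c);uv=[m["m10"]/m["m00"],m["m01"]/m["m00"]]
        p=ray(d,uv,0.04)[0]; 
        if abs(p[0]-.4)<.04: o.append((p,ray(d,uv,0.0)[0]));print(n,uv,p)
if len(o)==2:
    (a,a0),(b,b0)=o; u=a-a0; w=b-b0
    s=np.linalg.lstsq(np.c_[u,-w],b0-a0,rcond=None)[0]; print("tri",a0+s[0]*u,b0+s[1]*w)
```

```text
t 14.2 tcp mm [448.7  87.2 199.8] tool-y deg 3.2 F [ 0.7 -0.7  0.9] w 0.038 q [ 0.07  0.41 -0.43  2.1   0.26  0.69 -0.48]
rack [ 248.6 -254.2] [119.2  95.4] ang 52.7
rack [ 405.9 -644.2] [ 94.9 120.4] ang 5.6
rack [524.6 260.4] [ 95.4 118.5] ang 3.4
top [202.05610561056102, 244.63366336633663] [0.40030362 0.25100401 0.04      ]
side [279.16917922948073, 310.4204355108878] [0.38871089 0.2717088  0.04      ]
tri [0.40224023 0.25767002 0.01261003] [0.40102323 0.25707954 0.01238028]
```

View pics/top3.png

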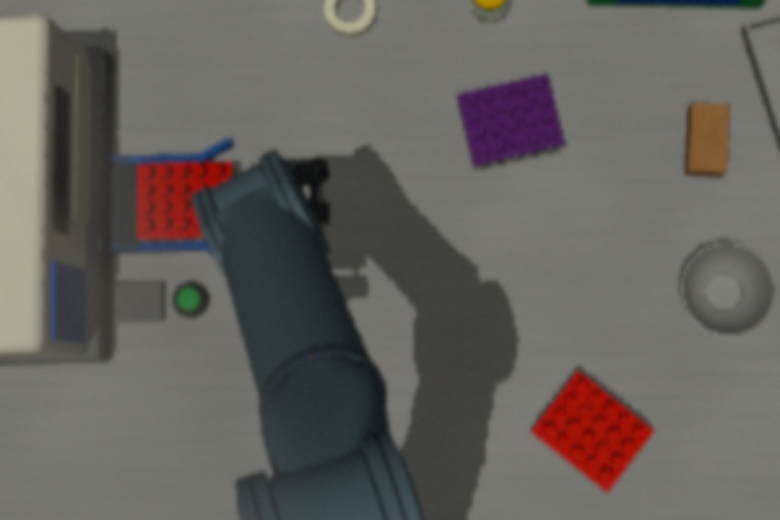

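View pics/side3.png

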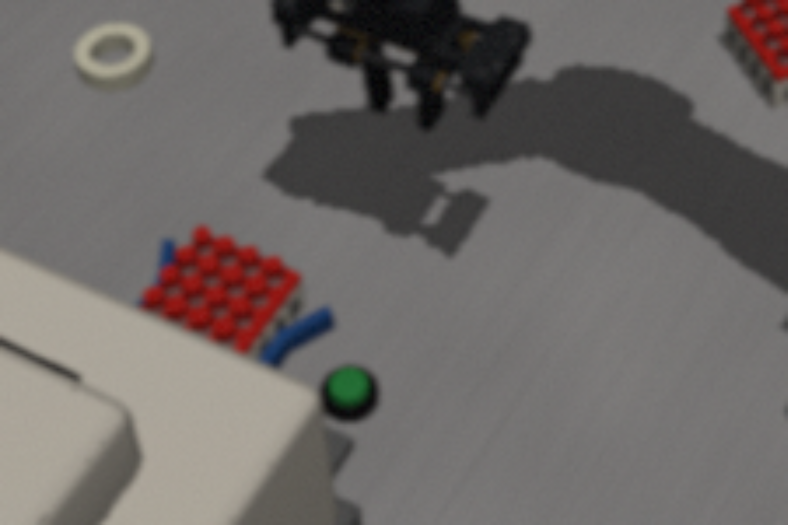

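Request:
play_rows --series '[[[0,-1.5,4,0,0],[0,-3,8,0,0],[0,-4.7,12,0,0],[0,-4.7,16.8,0,0],[0,-4.7,16.8,-3,0],[0,-4.7,16.8,-6,0],[0,-4.7,16.8,-9,0],[0,-4.7,16.8,-9,0]]]'

```text
time: 15.15
position: [0.4007, 0.2542, 0.1061]
ee_rot: [-2.159, -2.28, 0.009]
ft_force: [0.7, -0.3, 0.1]
width: 0.0004
grasp_force: 0.0
```

Run:
```python
from station import r
from h import *
rep(r)
d=r.get_image("side")
cv2.imwrite("pics/side4.png",cv2.resize(d["color"][200:350,180:405],None,fx=3.5,fy=3.5)[:,:,::-1])
```

```text
t 15.15 tcp mm [400.7 254.2 106.1] tool-y deg 3.1 F [ 0.7 -0.3  0.1] w 0.0 q [-0.37  0.61 -0.36  2.09  0.42  0.52 -0.98]
```

View pics/side4.png

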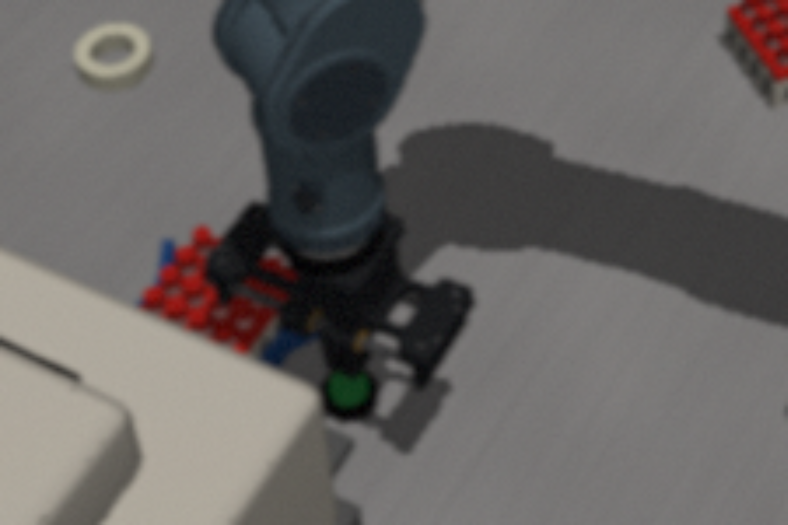

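Request:
play_rows --series '[[[0,0,0.2,-0.6,0],[0,0,0.2,-1.1,0],[0,0,0.2,-1.5,0],[0,0,0.2,-1.8,0]]]'

```text
time: 15.6
position: [0.4025, 0.2565, 0.0916]
ee_rot: [2.161, 2.28, 0.001]
ft_force: [-0.0, 0.3, 0.0]
width: 0.0006
grasp_force: 0.0
```

Request:
play_rows --series '[[[0,0,0,-0.2,0],[0,0,0,-0.4,0]]]'

```text
time: 15.8
position: [0.4022, 0.2564, 0.0874]
ee_rot: [2.161, 2.28, 0.0]
ft_force: [0.4, -1.0, 0.8]
width: 0.0004
grasp_force: 0.0
```

Request:
play_rows --series '[[[0,0,0,-0.2,0],[0,0,0,-0.4,0],[0,0,0,-0.4,0]]]'

```text
time: 16.1
position: [0.4023, 0.2564, 0.0834]
ee_rot: [2.161, 2.28, 0.0]
ft_force: [-0.2, -1.2, 2.6]
width: 0.0003
grasp_force: 1.6
```

Request:
play_rows --series '[[[0,0,0,-0.2,0],[0,0,0,-0.3,0],[0,0,0,-0.3,0]]]'

```text
time: 16.4
position: [0.4023, 0.2565, 0.0805]
ee_rot: [2.161, 2.28, 0.0]
ft_force: [-0.4, -1.6, 6.2]
width: 0.0005
grasp_force: 2.4
```

Request:
play_rows --series '[[[0,0,0,-0.1,0],[0,0,0,-0.2,0],[0,0,0,-0.2,0]]]'

```text
time: 16.7
position: [0.4023, 0.2566, 0.08]
ee_rot: [2.16, 2.279, 0.0]
ft_force: [-5.3, -4.3, 29.2]
width: 0.0003
grasp_force: 14.9
```

Request:
play_rows --series '[[[0,0,0,2,0],[0,0,0,6,0],[0,0,0,10,0],[0,-3,-4,12,0],[0,-5,-9,13,0],[0,-5,-14,14,0],[0,-5,-19,14,0],[0,-5,-24,14,0]]]'

```text
time: 17.5
position: [0.3518, 0.0234, 0.2188]
ee_rot: [2.159, 2.28, 0.002]
ft_force: [1.4, -0.6, -0.9]
width: 0.0001
grasp_force: 0.0
```

Request:
play_rows --series '[[[0,0,-2,0,0],[0,0,-2,0,0],[0,0,-2,0,0]]]'

```text
time: 17.8
position: [0.3523, 0.0056, 0.2183]
ee_rot: [2.162, 2.28, 0.001]
ft_force: [-0.6, 0.5, 0.1]
width: 0.0005
grasp_force: 0.0
```

Run:
```python
from station import r
from h import *
rep(r);rack(r)
d=r.get_image("top")
print([np.round(rect(d,c,.042),1) if 0 else np.round(rect(d,c,.042)[0],1) for c in blobs(mask(d,125,160,80,30),100)])
```

```text
t 17.8 tcp mm [352.3   5.6 218.3] tool-y deg 3.0 F [-0.6  0.5  0.1] w 0.0 q [ 0.26  0.21 -0.44  2.32  0.15  0.64 -0.24]
rack [ 248.7 -254.2] [118.6  95.3] ang 53.1
rack [ 405.9 -644. ] [ 94.9 120.8] ang 5.6
rack [525.  260.5] [ 96.  118.5] ang 3.4
[array([ 635.7, -147.2])]
```

The button bottomed out at 29 N, the rack is still home against the stop, and the purple rack hasn't moved. Handing in.

```bash
python3 -c "
from station import r
print(r.hand_in())"
```

```text
the job is handed in; nothing more can be done
None
```

The red rack is home against the bay stop, the start button was pressed to its full travel and released, the arm is clear, and the job is handed in; no verdict came back.

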